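Reseat a test cartridge in the blood reader

ROBOT

A 6-joint arm with a two-finger parallel gripper is mounted at the origin on the work surface. World frame = base frame: x ahead of the robot, y to its left, z up, the work surface at z = 0. Lengths are in mm, angles in rad, forces in N, time in s.
With the tool pointing down it reaches from about 350 to 975 mm from the base axis. Payload 7.1 kg.
Tool frame: the origin (TCP) lies at the very end of the fingers, on their centre line; the grasp point (between the pads) lies 19 mm behind it; z points along the fingers, x is the direction in which the jaws open and shut, and the axes are right-handed (so a half turn about z gives the same grasp; the last joint's range is limited). The gripper opens to 88 mm and grips with 3 to 60 N. Pads are 20 mm wide; open, the fingers measure 115 mm over their backs; the gripper's body (75 mm by 178 mm) begins 61 mm behind the grasp point.
Start: joints at [1.185, 0.423, 1.63, -0, 1.089, -0.019], TCP at [224.112, 583.42, 222.675] pointing down, gripper open.
Joint ranges: [-3, 3], [-0.9, 2.11], [0.09, 2.58], [-1.31, 4.45], [0.11, 2.69], [-2.54, 2.54]. Speed limits (rad/s): [2.39, 2.39, 3.01, 3.14, 3.14, 3.14].

INTERFACE

Orientations are given as a rotation vector (axis times angle).
In Python, from workcell import ctrl gives the robot as it stands. The module is installed in compiled form; this text tells all that it offers.
- The arm moves only by the tool move_arm, never from a script. Its argument "motion" is a list of rows, each a list of 2 entries, a list of its own where there are three numbers: the shift along the tool's x, y, z normalised to -1 to 1, where 1 is 150 mm, then the turn, a rotation vector about the tool's x, y, z normalised to -1 to 1, where 1 is 60 degrees. In form: [[[x, y, z], [rx, ry, rz]], ...]. A call has exactly 5 rows; each row is the pose to reach, as a shift and turn from the pose commanded when the call began, along the tool's axes at that moment; what a row does not reach only later rows make up. A row lasts 1/8 s, in which the tool goes at most 62.5 mm and 10.7 degrees, less where a joint would pass 70% of its speed; a pose out of reach is approached as far as the arm can. A call with a number of a shift or a turn outside -1 to 1 is refused whole. A call with a gripper value outside its range is refused whole. "gripper" is the opening, from 0 (shut) to 1 (fully open), set as the call begins (left out, the last holds). The fingers move at their own pace and stop on an object; the grip force is fixed at half the most. Time passes only in rows, so rows that repeat a pose let the fingers close, or fill a call up. It gives the time, the measured TCP pose, the force and the opening at its end, in the units of the state.
- ctrl.get_obs(): the state, without advancing time (a new reading comes with each control period).
- ctrl.get_image(name): name is "side" or "top" or "wrist"; returns a dict with "pixels" (400x640x3 uint8, red, green, blue), "camera_matrix" (3x3 intrinsics, pixels), "R" (3x3) and "t" (3): a world point X has camera coordinates R X + t; the wrist camera has in their place "mount" (4x4, takes a point from camera to tool coordinates, whose origin is the TCP and whose axes are the tool frame's). Camera axes: x right, y down, z forward; pixel columns grow to the right and rows downward; lengths in mm; the calibration is good to about 2 mm. The wrist camera is an equidistant fisheye: a pixel r from the principal point sees the ray r / f radians off the axis. A picture is of the moment at which its call begins: read the wrist's pose just before it. There is no depth.
- ctrl.close_job(): hands the job in, once; it reports no verdict.
Trained networks look in the newest picture that a camera, given by its name, has taken for a name from the list of things; names that differ only in an ending like _2 or _b are one class to them, and where a whole thing is asked for, a point or a joint stands for the part that bears it (a point fixed in the world has none). Each returns a list of dicts, best first, with "p" (0 to 1); they miss things now and then, are a little off and sometimes report something else, mostly with a low value. They report only what shows in the picture. A call takes as long as a camera call.
- ctrl.boxes_of(camera, name): "location" ([x, y, z] in mm, in world coordinates, good to about 4 mm: the middle of the surface that is visible of it).
- ctrl.regions_of(camera, name): "mask" (400x640 bool, what is visible of it).
- ctrl.pinpoint(camera, name): "location" ([x, y, z] in mm, in world coordinates, good to about 4 mm: a listed point, or the origin of a listed thing).
The state is a dict: "t": time; "qpos": joint angles; "qvel": joint speeds; "joint_torque": joint torques, N m; "ee_pos": TCP position; "orientation": TCP orientation; "ft_force": force on the tool from outside, world axes, zero at the start; "moment": the same for the moment, N m; "width": finger opening in mm.
Only numpy, scipy, OpenCV 4.12 (cv2) and the standard library are available. Lean on these libraries where they do the work, as an engineer would, in place of code of your own. Each camera call takes 0.05 s, during which the arm holds its last target.

TASK

The cartridge reader has stopped because one of the two test cartridges under its cover is not pushed fully home. Press the cover's front tab to pop it open, push that cartridge home against its stop, then swing the cover down and press it until it latches shut again. Do not lift the cartridges, and leave the other things on the bench and on the reader where they stand.

Things in the scene. Friction and masses are not known exactly. Their poses are not given: they have to be found in the camera images.
- reader: Cartridge reader, a white bench instrument fixed to the bench, 310 mm deep (x), 250 mm wide (y). Origin: centre of its underside, on the bench; x points from its sloped operator panel to its rear, y to its left, z up. Flat deck 100 mm high, with a printer module 12 mm higher on its right part (x -20 to 100, y -119 to -69 mm). The deck behind the cover is clear.
- bay_stop (a point): In the cartridge bay under the cover: middle of the end stop's foot, on the bay floor, at reader x 55, y 0, 66 mm high. The floor runs from here 121 mm to the front (-x), 61 mm to either side. Two lanes along x, centred 23 mm either side, one cartridge in each, between 10 mm high guides that reach 65 mm from the stop; in front of those the bay is clear.
- cover (a joint): Angle of the grey bay cover about its rear hinge, rad: 0 latched shut, 1.6 fully open, just past upright. Push-push latch: pressed down to its hard stop (-0.04 rad, 6 mm at the tab) and let go, a shut cover is released and springs fully open in about a second; a cover brought down from open to that same stop and let go stays latched at 0. Short of the stop the latch does not change over.
- press_tab (a point): Centre of the ribbed press tab at the cover's front, on its outer face; moves with it. The tab is 40 mm wide and reaches 15 mm before this point; a latch stem juts 28 mm from its inner face. Behind it the cover plate is 118 mm wide, 140 mm long. Shut, the outer face is level, 112 mm high, 12 mm above the deck, so a finger may overhang it. 1.5 to 2 N on the tab carries the cover to the stop.
- cover_hinge (a point): Middle of the cover's hinge axis, fixed on the reader at its x 75, y 0, 108 mm high; the axis runs along the reader's y. The press tab point lies 150 mm from the axis; the cover's outer face is 4 mm off the axis plane. The cover swings up and to the rear against a light opening spring; standing open, its outer face looks to the reader's rear (+x).
- cartridge_a_mid (a point): Test cartridge: loose, 20 g, 56 mm long (reader's x), 34 mm wide, base 12 mm thick; this point is the centre of the base. Across its front (-x) end, flush with the end face 28 mm from this point, stands a thumb ridge, its top 22 mm above the bay floor. Home, its rear end touches the stop (this point 28 mm from it). Slides easily. Either lane; one cartridge is home, the other 8 to 18 mm short.
- cartridge_b_mid (a point): The same for the other test cartridge, of the same make; either of the two may be the one that stands short.
- spare_cartridge: A third cartridge of the same make, lying loose on the reader's right deck in front of the printer module; not part of the job. Origin: centre of its underside.
- control_vial: Small capped vial, 22 mm across, 42 mm tall, standing loose on the reader's left deck. Origin: centre of its underside.
- reagent_bottle: Amber bottle, 54 mm across, 115 mm tall, loose on the bench to the right of the reader. Origin: centre of its underside.
- specimen_jar: Capped jar, 58 mm across, 66 mm tall, loose on the bench to the left of the reader. Origin: centre of its underside.
- tube_rack: White rack of capped sample tubes, 70 x 190 mm, 93 mm tall, loose on the left of the bench. Origin: centre of its underside.
- mouse: White computer mouse on a black mat, on the right of the bench, 105 x 58 x 33 mm. Origin: centre of its underside.
- glove_box: Carton of gloves, 125 x 235 x 92 mm, on the right of the bench. Origin: centre of its underside.

How it is judged:
By the outcome, as a careful person would: the job done as asked, in the order asked, and still so for the second after the job is handed in, with the robot touching nothing.
It also fails if it takes over 58 s, if anything falls off the work surface, if the arm or the gripper's body presses on something with over 40 N, if the wrist force passes 120 N, or if a joint passes its speed limit or range.

## Working session

There is one attempt and no reset: what is moved stays moved. The work goes in short steps, Python scripts to look and compute and a tool call to move; the robot and the scene stay as the last step left them, time stands still between calls to the robot, and variables do not carry over. Pictures are saved under pics/ and viewed, and the job is handed in when it is done.

Besides the shell and the picture viewer there is one more tool, called after "Request:" as name(argument=value, ...), one argument or row to a line, values as JSON. move_arm: Moves the arm, as the interface text tells. Its arguments: {"type":"object","properties":{"motion":{"type":"array","items":{"type":"array"}},"gripper":{"type":"number"}},"required":["motion"]}

```bash
mkdir -p pics; ls
python3 - <<'E'
from workcell import ctrl
import cv2,numpy as np
o=ctrl.get_obs()
for k,v in o.items(): print(k,np.round(v,3))
for c in ["side","top","wrist"]:
    im=ctrl.get_image(c); cv2.imwrite(f"pics/{c}0.png",im["pixels"][:,:,::-1])
    for n in ["press_tab","cover_hinge","bay_stop","reader"]:
        try:
            for d in ctrl.pinpoint(c,n)[:2]: print(c,n,round(d["p"],2),np.round(d["location"],1))
        except Exception as e: print(c,n,e)
    if c=="wrist": print(im["camera_matrix"],im["mount"])
E
```

```text
pics
t 0.0
qpos [ 1.185  0.424  1.631  0.     1.089 -0.019]
qvel [ 0.001 -0.     0.002  0.     0.    -0.001]
joint_torque [-5.0000e-03 -5.4462e+01 -2.7366e+01  6.4000e-02  2.3000e-02 -0.0000e+00]
ee_pos [223.908 582.914 221.897]
orientation [ 2.589e+00  1.779e+00 -2.000e-03]
ft_force [-0.211  1.096 -0.414]
moment [-0.024  0.04   0.035]
width 87.86
side press_tab 0.82 [500.3 -57.9 112.3]
side cover_hinge 0.64 [645.7 -27.5 104.8]
side bay_stop 0.93 [627.9 -32.5  65.2]
side reader 0.58 [568.6 -48.6  -1.5]
top press_tab 0.62 [493.5 -57.6 109.5]
top cover_hinge 0.77 [648.7 -30.  104.1]
top bay_stop 0.96 [629.3 -36.1  64.3]
top reader 0.72 [569.3 -43.1   2.1]
top reader 0.43 [ 5.629e+02 -2.384e+02 -2.000e-01]
[[309.70691629   0.         319.60325264]
 [  0.         309.70691629 192.04634334]
 [  0.           0.           1.        ]] [[ 9.99999270e-01 -1.11679929e-03 -4.60339865e-04  9.99143979e-02]
 [ 1.20410852e-03  9.51978733e-01  3.06161790e-01 -8.44603968e+01]
 [ 9.63124926e-05 -3.06162121e-01  9.51979383e-01 -1.61379565e+02]
 [ 0.00000000e+00  0.00000000e+00  0.00000000e+00  1.00000000e+00]]
```

View pics/side0.png

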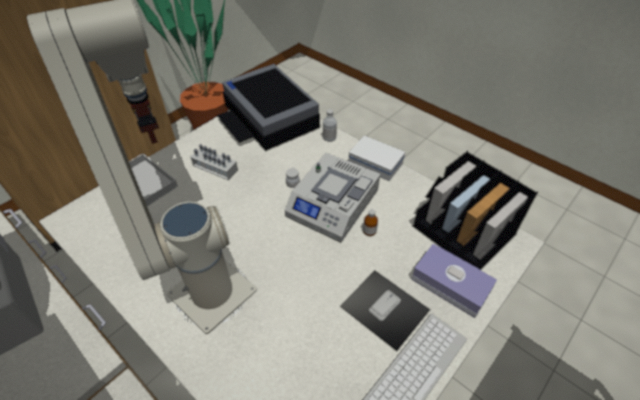

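View pics/top0.png

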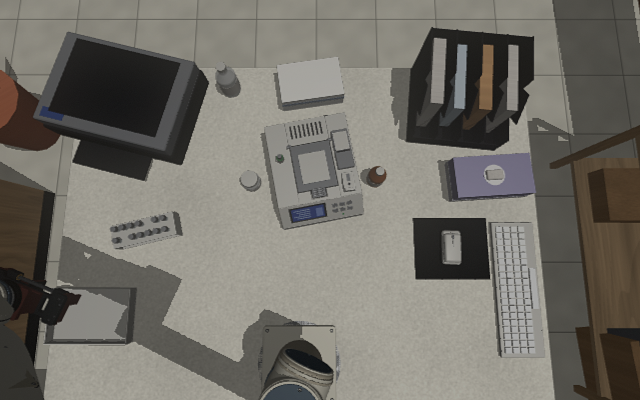

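Run:
```python
from workcell import ctrl
import numpy as np
for n in ["spare_cartridge","control_vial","reagent_bottle","specimen_jar","tube_rack","mouse","glove_box","cartridge_a_mid"]:
  for c in ["side","top"]:
    for d in ctrl.pinpoint(c,n)[:3]: print(c,n,round(d["p"],2),np.round(d["location"],1))
print(ctrl.get_obs()["t"])
```

```text
side spare_cartridge 0.62 [ 527.4 -145.1  102.9]
top spare_cartridge 0.77 [ 528.8 -144.4  100.9]
top spare_cartridge 0.5 [592.4  58.5  98.2]
top spare_cartridge 0.23 [5.526e+02 1.537e+02 1.000e-01]
side control_vial 0.62 [592.3  56.6 102.2]
top control_vial 0.55 [594.2  57.3 103.6]
side reagent_bottle 0.67 [ 557.4 -240.1   -0.8]
top reagent_bottle 0.85 [ 560.5 -240.3    0.7]
side specimen_jar 0.57 [548.5 158.5  -0.9]
top specimen_jar 0.59 [551.5 155.3  -0.6]
side tube_rack 0.73 [388.5 473.5   0.5]
side tube_rack 0.52 [625.7 -30.8  63. ]
top tube_rack 0.77 [394.5 469.8   3.3]
side mouse 0.71 [ 342.9 -465.7    2.6]
top mouse 0.89 [ 345.  -467.3    3.9]
side glove_box 0.85 [ 556.4 -586.5   -2.3]
side glove_box 0.65 [ 558.3 -239.9    1.5]
top glove_box 0.89 [ 561.3 -587.    -3. ]
side cartridge_a_mid 0.48 [628.  -30.   65.9]
1.55
```

```bash
cat > h.py <<'E'
import numpy as np, json
from scipy.spatial.transform import Rotation as Ro
from workcell import ctrl
def reader():
    return json.load(open('reader.json'))  # x,y,yaw
def r2w(p):
    x,y,a=reader(); c,s=np.cos(a),np.sin(a)
    return np.array([x+c*p[0]-s*p[1], y+s*p[0]+c*p[1], p[2]])
def w2r(p):
    x,y,a=reader(); c,s=np.cos(a),np.sin(a); dx,dy=p[0]-x,p[1]-y
    return np.array([c*dx+s*dy,-s*dx+c*dy,p[2]])
def Rt():  # tool: x=reader Y, y=reader X, z=-Z
    a=reader()[2]; X=[np.cos(a),np.sin(a),0]; Y=[-np.sin(a),np.cos(a),0]
    return np.array([Y,X,[0,0,-1]]).T
def plan(*targets):
    """targets reader-frame TCP positions; prints shift rows from measured pose"""
    o=ctrl.get_obs(); R=Ro.from_rotvec(o['orientation']).as_matrix()
    print('t',round(o['t'],2),'tcp reader',np.round(w2r(o['ee_pos']),1),'F',np.round(o['ft_force'],1),'w',round(o['width'],1))
    turn=Ro.from_matrix(R.T@Rt()).as_rotvec()/(np.pi/3)
    for p in targets:
        print(p,np.round(R.T@(r2w(p)-o['ee_pos'])/150,3),'turn',np.round(turn,3))
E
python3 - <<'E'
import numpy as np,json
from scipy.optimize import least_squares
L=[((-75,0),(500.3,-57.9)),((-75,0),(493.5,-57.6)),((75,0),(645.7,-27.5)),((75,0),(648.7,-30)),((55,0),(627.9,-32.5)),((55,0),(629.3,-36.1)),((0,0),(568.6,-48.6)),((0,0),(569.3,-43.1))]
def f(q):
    c,s=np.cos(q[2]),np.sin(q[2])
    return np.array([[q[0]+c*a[0]-s*a[1]-b[0],q[1]+s*a[0]+c*a[1]-b[1]] for a,b in L]).ravel()
r=least_squares(f,[570,-45,.18]);print(r.x,f(r.x).round(1));json.dump(list(r.x),open('reader.json','w'))
from h import *
plan((-140,0,250),(-75,0,180))
E
```

```text
[ 5.71901783e+02 -4.42165233e+01  1.86832190e-01] [-2.1 -0.2  4.7 -0.5 -0.1 -2.8 -3.1 -0.3 -2.  -1.5 -3.4  2.1  3.3  4.4
  2.6 -1.1]
t 1.55 tcp reader [-225.1  681.3  222.7] F [-1.1 -0.6  0.9] w 88.0
(-140, 0, 250) [-3.565  2.871 -0.182] turn [-0.     0.    -0.529]
(-75, 0, 180) [-3.337  3.24   0.284] turn [-0.     0.    -0.529]
```

Request:
move_arm(
  motion=[
    [[-0.2, 0.16, -0.05], [0, 0, 0]],
    [[-0.4, 0.32, -0.1], [0, 0, 0]],
    [[-0.6, 0.48, -0.15], [0, 0, 0]],
    [[-0.8, 0.64, -0.18], [0, 0, 0]],
    [[-1, 0.8, -0.18], [0, 0, 0]],
  ],
  gripper=0,
)

```text
t: 2.17
ee_pos: [282.8, 399.4, 250.2]
orientation: [-2.589, -1.779, -0.002]
ft_force: [0.5, 0.9, -0.3]
width: 41.6
```

Request:
move_arm(
  motion=[
    [[-0.2, 0.16, 0], [0, 0, 0]],
    [[-0.4, 0.32, 0], [0, 0, 0]],
    [[-0.6, 0.48, 0], [0, 0, 0]],
    [[-0.8, 0.64, 0], [0, 0, 0]],
    [[-1, 0.8, 0], [0, 0, 0]],
  ],
)

```text
t: 2.8
ee_pos: [340.9, 216.2, 249.9]
orientation: [2.589, 1.779, 0.001]
ft_force: [1.4, 0.2, 0.2]
width: 0.2
```

Request:
move_arm(
  motion=[
    [[-0.2, 0.16, 0], [0, 0, -0.1]],
    [[-0.4, 0.32, 0], [0, 0, -0.2]],
    [[-0.6, 0.48, 0], [0, 0, -0.3]],
    [[-0.8, 0.64, 0], [0, 0, -0.4]],
    [[-1, 0.8, 0], [0, 0, -0.53]],
  ],
)

```text
t: 3.42
ee_pos: [399.2, 33.0, 250.0]
orientation: [1.998, 2.424, 0.001]
ft_force: [0.5, 0.0, -0.6]
width: 0.7
```

```bash
python3 -c "
from h import *
plan((-140,0,240))"
```

```text
t 3.42 tcp reader [-155.4  108.   250. ] F [ 0.5  0.  -0.6] w 0.7
(-140, 0, 240) [-0.72   0.099  0.067] turn [0.001 0.    0.005]
```

Request:
move_arm(
  motion=[
    [[-0.2, 0.03, 0.01], [0, 0, 0]],
    [[-0.4, 0.06, 0.03], [0, 0, 0]],
    [[-0.55, 0.08, 0.05], [0, 0, 0]],
    [[-0.72, 0.1, 0.067], [0, 0, 0]],
    [[-0.72, 0.1, 0.067], [0, 0, 0]],
  ],
)

```text
t: 4.05
ee_pos: [434.0, -70.1, 239.6]
orientation: [2.006, 2.418, -0.0]
ft_force: [-1.0, -0.1, 1.0]
width: 0.5
```

Run:
```python
from h import *
import cv2
o=ctrl.get_obs(); print(o['t'],w2r(o['ee_pos']))
im=ctrl.get_image("wrist"); cv2.imwrite("pics/w1.png",im["pixels"][:,:,::-1])
for n in ["press_tab","cover_hinge","bay_stop","reader","control_vial","spare_cartridge"]:
    for d in ctrl.pinpoint("wrist",n)[:2]: print(n,round(d["p"],2),np.round(d["location"],1),np.round(w2r(d["location"]),1))
```

```text
4.05 [-1.40284261e+02  2.16832068e-01  2.39590808e+02]
press_tab 0.73 [499.4 -58.3 110.7] [-73.9  -0.4 110.7]
press_tab 0.39 [ 556.  -588.4   -3.4] [-116.7 -531.8   -3.4]
cover_hinge 0.78 [645.7 -29.4 110.7] [ 75.3   0.9 110.7]
cover_hinge 0.16 [500.3 -57.  113.3] [-72.7   0.7 113.3]
control_vial 0.51 [ 529.5 -145.8  100.2] [-60.5 -91.9 100.2]
control_vial 0.39 [500.3 -56.  111.5] [-72.5   1.7 111.5]
spare_cartridge 0.56 [ 529.8 -147.9   99.6] [-60.6 -94.1  99.6]
```

View pics/w1.png

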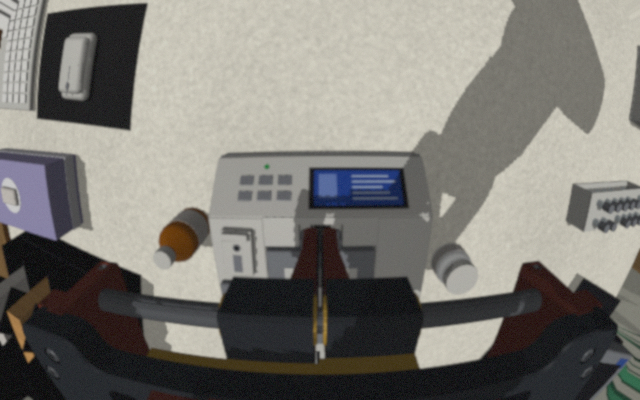

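```bash
python3 -c "
from h import *
plan((-78,0,125))"
```

```text
t 4.4 tcp reader [-140.4    1.9  239.7] F [-0.2 -0.3 -0.3] w 0.4
(-78, 0, 125) [-0.014  0.416  0.765] turn [ 0.    -0.     0.002]
```

Request:
move_arm(
  motion=[
    [[0, 0.15, 0.2], [0, 0, 0]],
    [[0, 0.3, 0.4], [0, 0, 0]],
    [[-0.01, 0.416, 0.6], [0, 0, 0]],
    [[-0.01, 0.416, 0.765], [0, 0, 0]],
    [[-0.01, 0.416, 0.765], [0, 0, 0]],
  ],
)

```text
t: 5.03
ee_pos: [493.9, -58.2, 123.4]
orientation: [-2.0, -2.418, 0.003]
ft_force: [-1.0, 0.6, 0.3]
width: 0.6
```

Run:
```python
from h import *
import cv2
plan((-78,0,114))
im=ctrl.get_image("side"); p=im["pixels"]; cv2.imwrite("pics/s2.png",cv2.resize(p[130:260,260:420,::-1],None,fx=5,fy=4.5,interpolation=cv2.INTER_CUBIC))
```

```text
t 5.03 tcp reader [-79.2   0.8 123.4] F [-1.   0.6  0.3] w 0.6
(-78, 0, 114) [-0.005  0.008  0.063] turn [-0.004 -0.001  0.002]
```

View pics/s2.png

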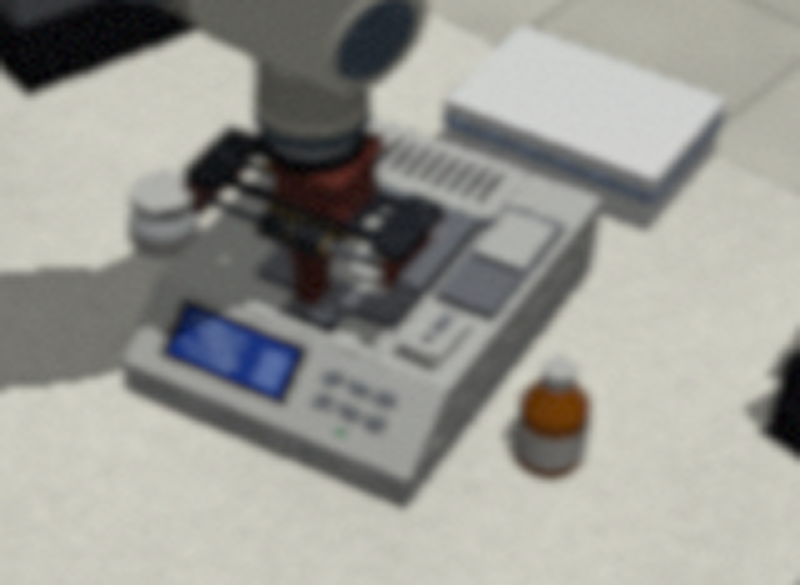

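Request:
move_arm(
  motion=[
    [[0, 0.01, 0.05], [0, 0, 0]],
    [[0, 0.01, 0.09], [0, 0, 0]],
    [[0, 0.01, 0.11], [0, 0, 0]],
    [[0, 0.01, 0.13], [0, 0, 0]],
    [[0, 0.01, 0.13], [0, 0, 0]],
  ],
)

```text
t: 5.7
ee_pos: [497.4, -58.6, 106.2]
orientation: [2.002, 2.419, 0.001]
ft_force: [-0.5, 0.7, 9.2]
width: 0.7
```

Request:
move_arm(
  motion=[
    [[0, -0.05, -0.2], [0, 0, 0]],
    [[0, -0.3, -0.4], [0, 0, 0]],
    [[0, -0.6, -0.5], [0, 0, 0]],
    [[0, -0.6, -0.5], [0, 0, 0]],
    [[0, -0.6, -0.5], [0, 0, 0]],
  ],
)

```text
t: 6.32
ee_pos: [409.0, -75.5, 180.6]
orientation: [2.003, 2.419, 0.001]
ft_force: [0.1, -0.5, -0.4]
width: 0.6
```

Request:
move_arm(
  motion=[
    [[0, 0, -0.3], [0, 0, 0]],
    [[0, 0, -0.6], [0, 0, 0]],
    [[0, 0, -0.8], [0, 0, 0]],
    [[0, 0, -0.8], [0, 0, 0]],
    [[0, 0, -0.8], [0, 0, 0]],
  ],
)

```text
t: 6.95
ee_pos: [408.3, -75.2, 299.2]
orientation: [-2.001, -2.42, 0.001]
ft_force: [0.1, 0.2, -0.5]
width: 0.4
```

Run:
```python
from h import *
import cv2
plan((30,0,310))
o=ctrl.get_obs()
for c,(r0,r1,c0,c1) in {"side":(130,260,260,420),"top":(100,240,240,400)}.items():
    p=ctrl.get_image(c)["pixels"]; cv2.imwrite(f"pics/{c}3.png",cv2.resize(p[r0:r1,c0:c1,::-1],None,fx=5,fy=4.2,interpolation=cv2.INTER_CUBIC))
    for n in ["press_tab","cartridge_a_mid","bay_stop"]:
        for d in ctrl.pinpoint(c,n)[:3]: print(c,n,round(d["p"],2),np.round(w2r(d["location"]),1))
```

```text
t 6.95 tcp reader [-166.5   -0.   299.2] F [ 0.1  0.2 -0.5] w 0.4
(30, 0, 310) [-0.002  1.31  -0.074] turn [-0.002 -0.001  0.002]
side press_tab 0.91 [ 86.4  -1.  260.3]
side cartridge_a_mid 0.56 [ 7.4 22.8 75.2]
side bay_stop 0.7 [56.3  2.4 64. ]
top press_tab 0.92 [ 83.5   2.3 258.1]
top press_tab 0.45 [-79.5 539.2  -1.2]
top bay_stop 0.92 [57.   0.2 64.6]
top bay_stop 0.54 [ -47.9 -188.9   -1.2]
```

View pics/side3.png

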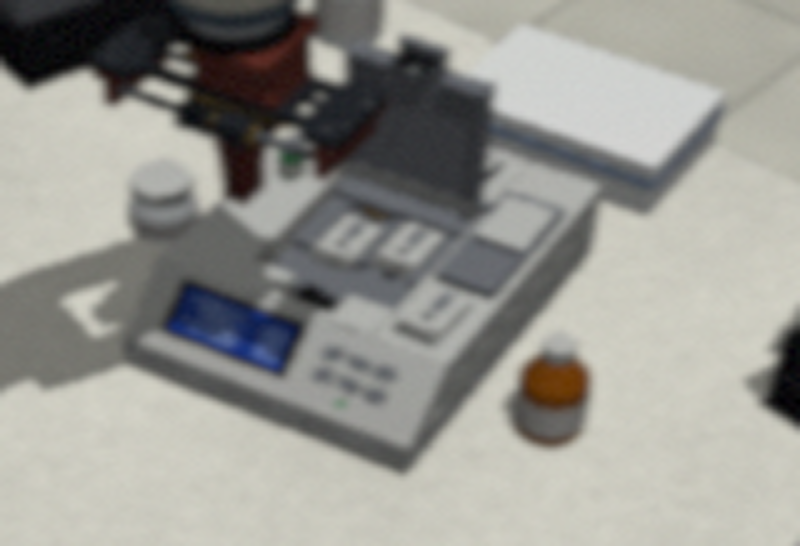

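View pics/top3.png

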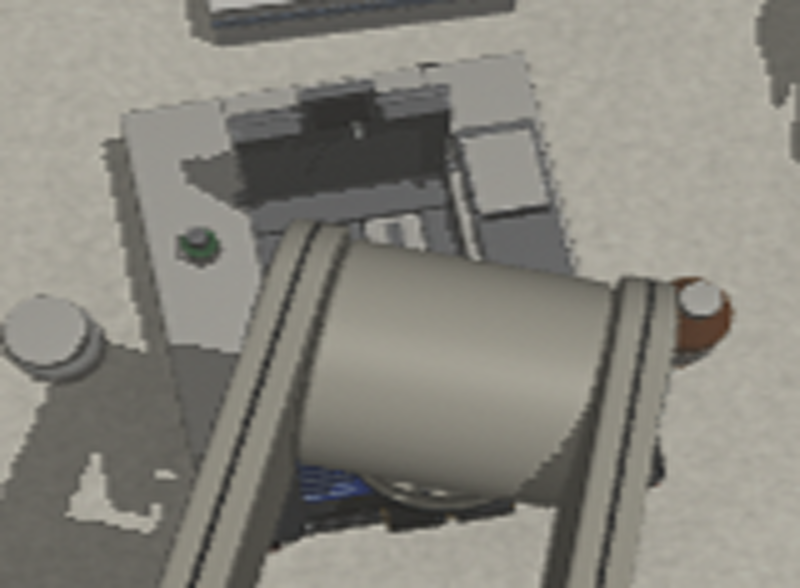

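Request:
move_arm(
  motion=[
    [[0, 0.2, 0], [0, 0, 0]],
    [[0, 0.4, 0], [0, 0, 0]],
    [[0, 0.6, 0], [0, 0, 0]],
    [[0, 0.6, 0], [0, 0, 0]],
    [[0, 0.6, 0], [0, 0, 0]],
  ],
)

```text
t: 7.98
ee_pos: [495.8, -58.6, 299.9]
orientation: [-2.002, -2.419, 0.001]
ft_force: [0.0, -0.7, -0.8]
width: 0.4
```

Run:
```python
from h import *
import cv2
o=ctrl.get_obs()
im=ctrl.get_image("wrist"); p=im["pixels"].copy()
cv2.imwrite("pics/w4.png",cv2.resize(p[150:330,220:420,::-1],None,fx=4,fy=3.3,interpolation=cv2.INTER_CUBIC))
for n in ["cartridge_a_mid","bay_stop","press_tab"]:
    for d in ctrl.pinpoint("wrist",n)[:3]: print(n,round(d["p"],2),np.round(w2r(d["location"]),1))
for d in ctrl.boxes_of("wrist","cartridge_a_mid")[:3]: print("box",round(d["p"],2),np.round(w2r(d["location"]),1))
# project expected points
K=im["camera_matrix"];M=im["mount"];R=Ro.from_rotvec(o['orientation']).as_matrix()
def px(pr):
    pt=R.T@(r2w(pr)-o['ee_pos']); pc=np.linalg.inv(M)@np.r_[pt,1]; pc=pc[:3]
    th=np.arctan2(np.hypot(pc[0],pc[1]),pc[2]); ph=np.arctan2(pc[1],pc[0]); r=K[0,0]*th
    return [((K[0,2]+r*np.cos(ph))-220)*4, ((K[1,2]+r*np.sin(ph))-150)*3.3]
for y in (23,-23):
  for x in (-1,-9,-19): print(y,x,np.round(px((x,y,88))))
plan((-40,23,150),(-40,23,74))
```

```text
cartridge_a_mid 0.71 [10.8 21.8 74.2]
cartridge_a_mid 0.67 [ 27.9 -21.9  70.8]
press_tab 0.68 [ 82.3   2.3 257.5]
box 0.56 [ 2.7 24.7 78.8]
23 -1 [469. 237.]
23 -9 [469. 219.]
23 -19 [470. 195.]
-23 -1 [329. 237.]
-23 -9 [328. 219.]
-23 -19 [328. 195.]
t 8.22 tcp reader [-7.710e+01 -2.000e-01  3.006e+02] F [0.1 0.2 0.4] w 0.5
(-40, 23, 150) [0.154 0.247 1.004] turn [0.    0.    0.001]
(-40, 23, 74) [0.154 0.247 1.511] turn [0.    0.    0.001]
```

View pics/w4.png

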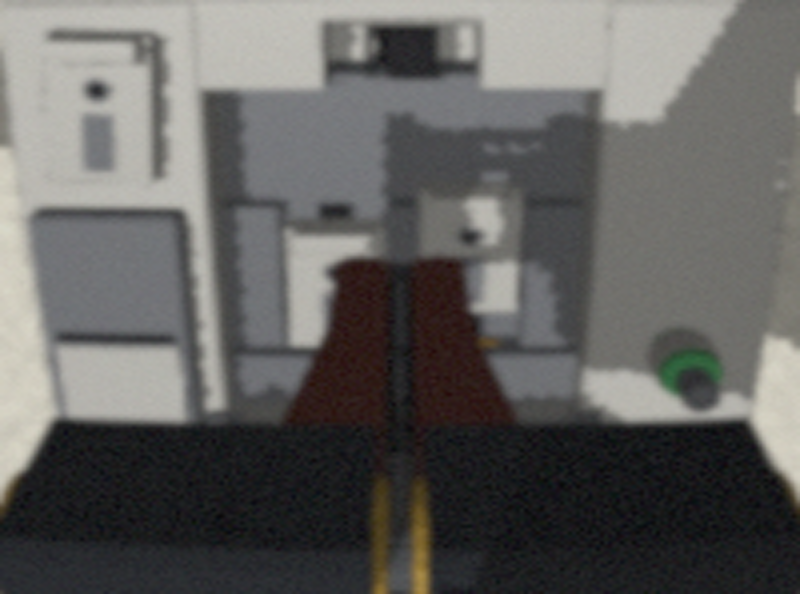

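Request:
move_arm(
  motion=[
    [[0.154, 0.247, 0.2], [0, 0, 0]],
    [[0.154, 0.247, 0.45], [0, 0, 0]],
    [[0.154, 0.247, 0.7], [0, 0, 0]],
    [[0.154, 0.247, 1], [0, 0, 0]],
    [[0.154, 0.247, 1], [0, 0, 0]],
  ],
)

```text
t: 8.85
ee_pos: [526.2, -28.9, 148.0]
orientation: [-2.0, -2.416, 0.006]
ft_force: [0.9, -0.9, 0.3]
width: 0.4
```

Run:
```python
from h import *
import cv2
o=ctrl.get_obs()
plan((-40,23,74))
p=ctrl.get_image("wrist")["pixels"]
cv2.imwrite("pics/w5.png",cv2.resize(p[130:330,200:440,::-1],None,fx=3.3,fy=3,interpolation=cv2.INTER_CUBIC))
```

```text
t 8.85 tcp reader [-42.   23.6 148. ] F [ 0.9 -0.9  0.3] w 0.4
(-40, 23, 74) [-0.005  0.017  0.493] turn [-0.006 -0.002  0.001]
```

View pics/w5.png

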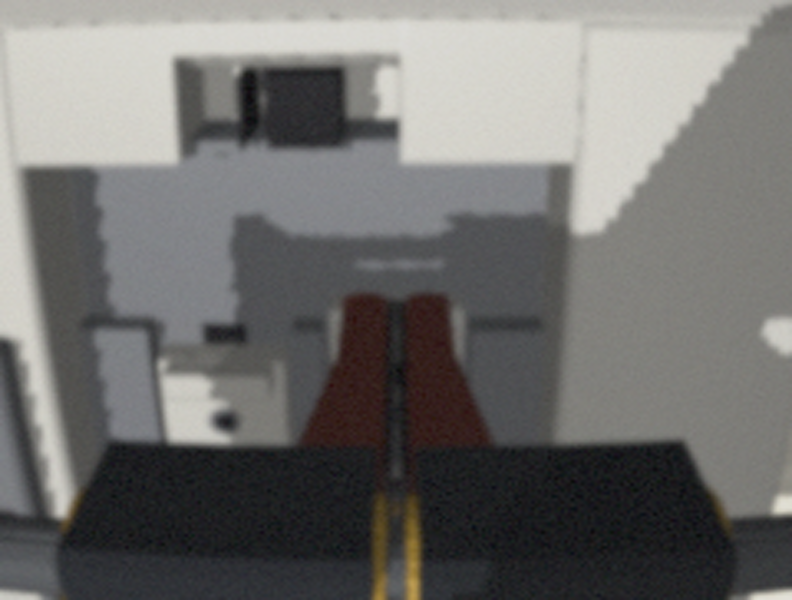

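Fingers are over the left lane; cartridge edges show both sides of them (cols 330 and 460). Descend in front of it.

Request:
move_arm(
  motion=[
    [[0, 0, 0.1], [0, 0, 0]],
    [[0, 0, 0.2], [0, 0, 0]],
    [[0, 0, 0.3], [0, 0, 0]],
    [[0, 0, 0.4], [0, 0, 0]],
    [[0, 0, 0.48], [0, 0, 0]],
  ],
)

```text
t: 9.52
ee_pos: [528.6, -28.9, 77.2]
orientation: [-2.002, -2.42, 0.001]
ft_force: [-0.7, 0.2, -0.7]
width: 0.4
```

Request:
move_arm(
  motion=[
    [[0, 0, 0], [0, 0, 0]],
    [[0, 0.02, 0], [0, 0, 0]],
    [[0, 0.04, 0], [0, 0, 0]],
    [[0, 0.06, 0], [0, 0, 0]],
    [[0, 0.08, 0], [0, 0, 0]],
  ],
)

```text
t: 10.15
ee_pos: [541.0, -26.6, 78.6]
orientation: [2.003, 2.42, 0.0]
ft_force: [-0.3, 0.1, 0.4]
width: 0.5
```

Run:
```python
from h import *
plan((-11,23,74))
```

```text
t 10.15 tcp reader [-27.1  23.   78.6] F [-0.3  0.1  0.4] w 0.5
(-11, 23, 74) [-0.     0.108  0.031] turn [0.    0.    0.001]
```

Request:
move_arm(
  motion=[
    [[0, 0, 0.025], [0, 0, 0]],
    [[0, 0.02, 0.025], [0, 0, 0]],
    [[0, 0.04, 0.025], [0, 0, 0]],
    [[0, 0.06, 0.025], [0, 0, 0]],
    [[0, 0.08, 0.025], [0, 0, 0]],
  ],
)

```text
t: 10.78
ee_pos: [552.7, -24.4, 74.7]
orientation: [2.003, 2.42, 0.0]
ft_force: [-0.0, -0.3, 0.2]
width: 0.6
```

Request:
move_arm(
  motion=[
    [[0, 0.005, 0], [0, 0, 0]],
    [[0, 0.01, 0], [0, 0, 0]],
    [[0, 0.015, 0], [0, 0, 0]],
    [[0, 0.02, 0], [0, 0, 0]],
    [[0, 0.02, 0], [0, 0, 0]],
  ],
)

```text
t: 11.4
ee_pos: [555.4, -23.9, 74.6]
orientation: [2.003, 2.42, 0.0]
ft_force: [0.1, 0.9, -0.1]
width: 0.8
```

Run:
```python
from h import *
import cv2
plan((-11,23,74))
p=ctrl.get_image("wrist")["pixels"]
cv2.imwrite("pics/w6.png",cv2.resize(p[130:330,200:440,::-1],None,fx=3.3,fy=3,interpolation=cv2.INTER_CUBIC))
p=ctrl.get_image("side")["pixels"]
cv2.imwrite("pics/s6.png",cv2.resize(p[160:220,300:380,::-1],None,fx=8,fy=8,interpolation=cv2.INTER_CUBIC))
```

```text
t 11.4 tcp reader [-12.4  23.   74.6] F [ 0.1  0.9 -0.1] w 0.8
(-11, 23, 74) [-0.     0.009  0.004] turn [0.    0.    0.001]
```

View pics/w6.png

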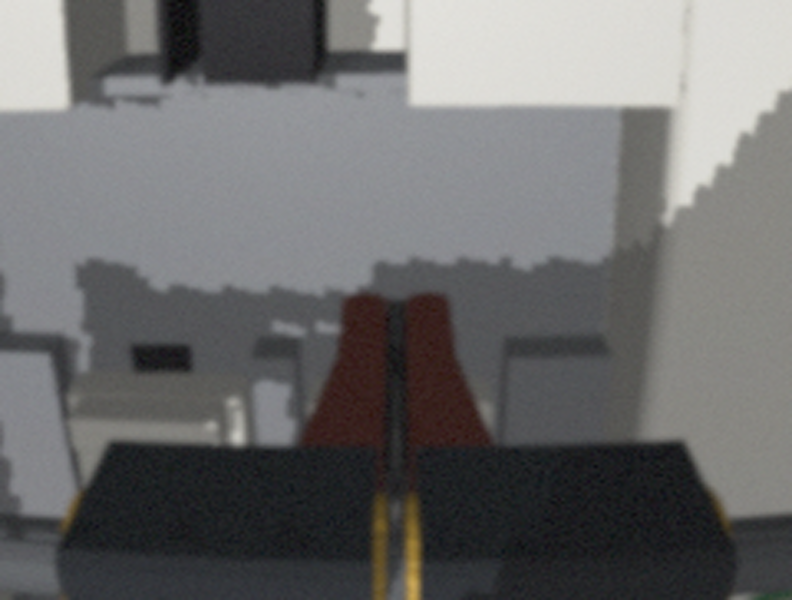

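View pics/s6.png

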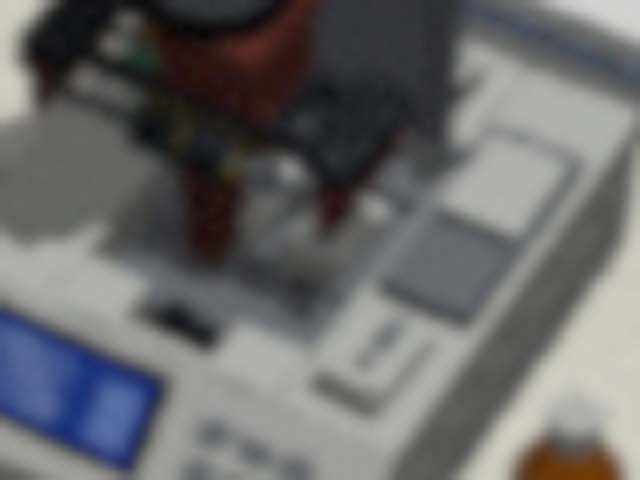

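Request:
move_arm(
  motion=[
    [[0, 0.005, 0], [0, 0, 0]],
    [[0, 0.01, 0], [0, 0, 0]],
    [[0, 0.015, 0], [0, 0, 0]],
    [[0, 0.02, 0], [0, 0, 0]],
    [[0, 0.02, 0], [0, 0, 0]],
  ],
)

```text
t: 12.12
ee_pos: [555.5, -23.7, 74.4]
orientation: [-2.0, -2.417, 0.006]
ft_force: [-9.9, -3.4, 8.9]
width: 0.6
```

Request:
move_arm(
  motion=[
    [[0, -0.03, 0], [0, 0, 0]],
    [[0, -0.1, 0], [0, 0, 0]],
    [[0, -0.2, 0], [0, 0, 0]],
    [[0, -0.2, -0.2], [0, 0, 0]],
    [[0, -0.2, -0.5], [0, 0, 0]],
  ],
)

```text
t: 12.75
ee_pos: [526.7, -29.0, 149.2]
orientation: [-2.001, -2.418, 0.003]
ft_force: [0.5, 0.0, 1.1]
width: 0.6
```

Request:
move_arm(
  motion=[
    [[-0.1, 0, -0.3], [0, 0, 0]],
    [[-0.15, 0, -0.6], [0, 0, 0]],
    [[-0.15, 0, -0.9], [0, 0, 0]],
    [[-0.15, 0, -0.96], [0, 0, 0]],
    [[-0.15, 0, -0.96], [0, 0, 0]],
  ],
)

```text
t: 13.38
ee_pos: [532.4, -51.0, 293.3]
orientation: [2.003, 2.42, 0.0]
ft_force: [-0.3, -0.2, 0.4]
width: 0.5
```

Run:
```python
from h import *
import cv2
o=ctrl.get_obs()
im=ctrl.get_image("wrist"); p=im["pixels"].copy()
K=im["camera_matrix"];M=im["mount"];R=Ro.from_rotvec(o['orientation']).as_matrix()
def px(pr):
    pt=R.T@(r2w(pr)-o['ee_pos']); pc=np.linalg.inv(M)@np.r_[pt,1]; pc=pc[:3]
    th=np.arctan2(np.hypot(pc[0],pc[1]),pc[2]); ph=np.arctan2(pc[1],pc[0]); r=K[0,0]*th
    return [((K[0,2]+r*np.cos(ph))-220)*4, ((K[1,2]+r*np.sin(ph))-150)*3.3]
q=cv2.resize(p[150:330,220:420,::-1],None,fx=4,fy=3.3,interpolation=cv2.INTER_CUBIC)
cv2.imwrite("pics/w7.png",q)
for n in ["cartridge_a_mid","press_tab"]:
    for d in ctrl.pinpoint("wrist",n)[:3]: print(n,round(d["p"],2),np.round(w2r(d["location"]),1))
for y in (23,-23):
  for x in (-1,-9,): print(y,x,np.round(px((x,y,88))))
plan((-80,0,300))
```

```text
cartridge_a_mid 0.83 [28.5 22.5 73. ]
press_tab 0.86 [ 84.4   2.5 258.9]
press_tab 0.72 [-79.5 536.6  -3.7]
press_tab 0.31 [ -55.1 -182.7   -0.2]
23 -1 [471. 153.]
23 -9 [471. 133.]
-23 -1 [323. 153.]
-23 -9 [323. 133.]
t 13.53 tcp reader [-40.5   0.9 291.7] F [ 0.3 -0.6  0.1] w 0.5
(-80, 0, 300) [-0.005 -0.263 -0.054] turn [-0.003 -0.001  0.001]
```

View pics/w7.png

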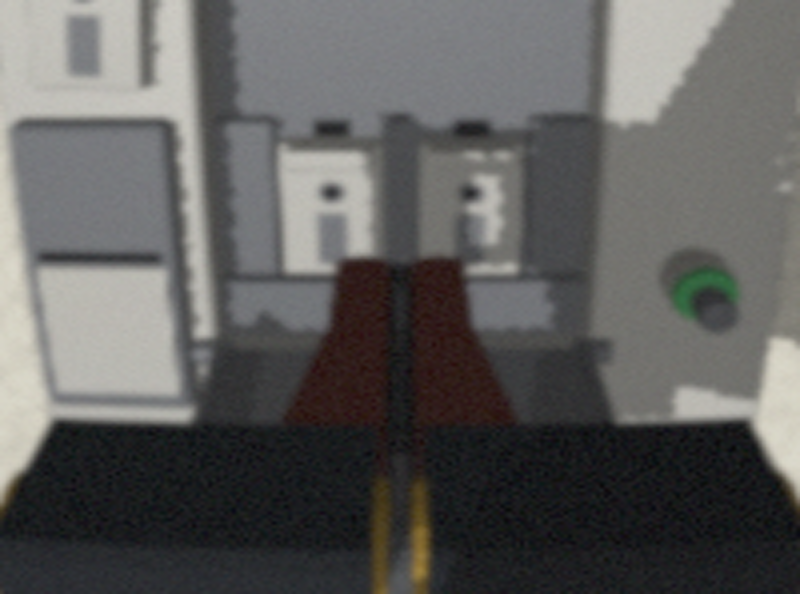

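Request:
move_arm(
  motion=[
    [[0, 0, -0.15], [0, 0, 0]],
    [[0, 0.25, -0.15], [0, 0, 0]],
    [[0, 0.5, -0.15], [0, 0, 0]],
    [[0, 0.75, -0.15], [0, 0, 0]],
    [[0, 1, -0.15], [0, 0, 0]],
  ],
)

```text
t: 14.15
ee_pos: [680.9, -22.6, 313.8]
orientation: [-2.001, -2.419, 0.003]
ft_force: [0.1, 0.4, 0.6]
width: 0.7
```

Run:
```python
from h import *
plan((120,0,310),(120,0,245))
```

```text
t 14.15 tcp reader [111.2   1.  313.8] F [0.1 0.4 0.6] w 0.7
(120, 0, 310) [-0.007  0.059  0.025] turn [-0.003 -0.001  0.001]
(120, 0, 245) [-0.007  0.06   0.459] turn [-0.003 -0.001  0.001]
```

Request:
move_arm(
  motion=[
    [[-0.005, 0.06, 0], [0, 0, 0]],
    [[-0.005, 0.06, 0.15], [0, 0, 0]],
    [[-0.005, 0.06, 0.3], [0, 0, 0]],
    [[-0.005, 0.06, 0.44], [0, 0, 0]],
    [[-0.005, 0.06, 0.44], [0, 0, 0]],
  ],
)

```text
t: 14.78
ee_pos: [687.1, -22.2, 247.4]
orientation: [-2.0, -2.417, 0.006]
ft_force: [-0.1, 0.1, 0.3]
width: 0.8
```

Run:
```python
from h import *
import cv2
W=[]
for th in np.arange(1.5,-0.01,-0.1):
    r=142+14*(1.5-th)/1.5
    W.append((round(85-r*np.cos(th)+4*np.sin(th),1),0,round(108+r*np.sin(th)+4*np.cos(th),1)))
plan(*W)
p=ctrl.get_image("side")["pixels"]
cv2.imwrite("pics/s8.png",cv2.resize(p[110:250,270:410,::-1],None,fx=4,fy=4,interpolation=cv2.INTER_CUBIC))
```

```text
t 14.78 tcp reader [117.3   0.3 247.4] F [-0.1  0.1  0.3] w 0.8
(np.float64(78.9), 0, np.float64(249.9)) [-0.002 -0.256 -0.016] turn [-0.005 -0.001  0.001]
(np.float64(64.6), 0, np.float64(249.5)) [-0.001 -0.351 -0.012] turn [-0.005 -0.001  0.001]
(np.float64(50.4), 0, np.float64(247.7)) [-0.001 -0.446  0.   ] turn [-0.005 -0.001  0.001]
(np.float64(36.3), 0, np.float64(244.4)) [-0.001 -0.54   0.023] turn [-0.005 -0.001  0.001]
(np.float64(22.5), 0, np.float64(239.7)) [-0.001 -0.632  0.055] turn [-0.005 -0.001  0.001]
(np.float64(9.1), 0, np.float64(233.6)) [-0.001 -0.721  0.096] turn [-0.005 -0.001  0.001]
(np.float64(-3.6), 0, np.float64(226.1)) [-0.001 -0.805  0.146] turn [-0.005 -0.001  0.001]
(np.float64(-15.6), 0, np.float64(217.3)) [-0.001 -0.885  0.205] turn [-0.005 -0.001  0.001]
(np.float64(-26.7), 0, np.float64(207.3)) [-0.001 -0.958  0.272] turn [-0.005 -0.001  0.001]
(np.float64(-36.9), 0, np.float64(196.2)) [-1.000e-03 -1.026e+00  3.470e-01] turn [-0.005 -0.001  0.001]
(np.float64(-45.9), 0, np.float64(184.1)) [-1.000e-03 -1.085e+00  4.280e-01] turn [-0.005 -0.001  0.001]
(np.float64(-53.7), 0, np.float64(171.0)) [-1.000e-03 -1.137e+00  5.150e-01] turn [-0.005 -0.001  0.001]
(np.float64(-60.2), 0, np.float64(157.1)) [-1.00e-03 -1.18e+00  6.08e-01] turn [-0.005 -0.001  0.001]
(np.float64(-65.3), 0, np.float64(142.5)) [-1.000e-03 -1.213e+00  7.060e-01] turn [-0.005 -0.001  0.001]
(np.float64(-68.9), 0, np.float64(127.5)) [-1.000e-03 -1.237e+00  8.060e-01] turn [-0.005 -0.001  0.001]
(np.float64(-71.0), 0, np.float64(112.0)) [-1.00e-03 -1.25e+00  9.09e-01] turn [-0.005 -0.001  0.001]
```

View pics/s8.png

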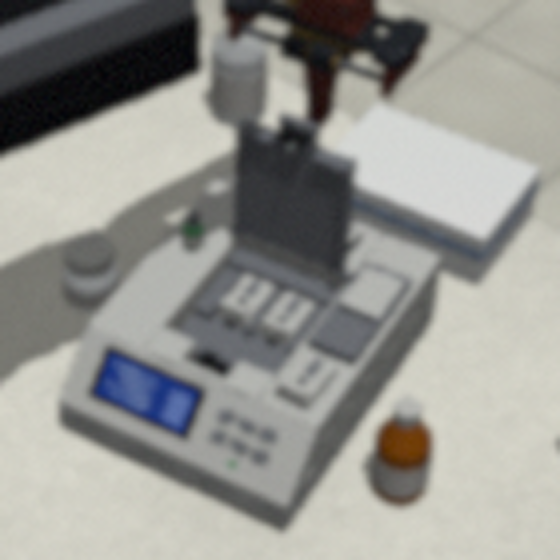

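Request:
move_arm(
  motion=[
    [[0, -0.16, 0], [0, 0, 0]],
    [[0, -0.25, -0.01], [0, 0, 0]],
    [[0, -0.35, -0.01], [0, 0, 0]],
    [[0, -0.445, 0], [0, 0, 0]],
    [[0, -0.54, 0.02], [0, 0, 0]],
  ],
)

```text
t: 15.45
ee_pos: [609.2, -37.4, 247.3]
orientation: [2.002, 2.42, 0.001]
ft_force: [1.0, 0.6, -1.3]
width: 0.6
```

Run:
```python
from h import *
plan((22.5,0,239.7),(9.1,0,233.6),(-3.6,0,226.1),(-15.6,0,217.3),(-26.7,0,207.3))
ctrl.get_image("side")
for d in ctrl.pinpoint("side","press_tab")[:2]: print(d['p'],w2r(d["location"]))
```

```text
t 15.45 tcp reader [ 3.790e+01 -2.000e-01  2.473e+02] F [ 1.   0.6 -1.3] w 0.6
(22.5, 0, 239.7) [ 0.002 -0.103  0.051] turn [0.001 0.    0.001]
(9.1, 0, 233.6) [ 0.002 -0.192  0.091] turn [0.001 0.    0.001]
(-3.6, 0, 226.1) [ 0.002 -0.277  0.141] turn [0.001 0.    0.001]
(-15.6, 0, 217.3) [ 0.002 -0.357  0.2  ] turn [0.001 0.    0.001]
(-26.7, 0, 207.3) [ 0.002 -0.431  0.267] turn [0.001 0.    0.001]
0.86 [ 27.84784001   0.34995649 249.7       ]
0.64 [-61.79153292 -91.5999365  103.1       ]
```

Request:
move_arm(
  motion=[
    [[0, -0.1, 0.05], [0, 0, 0]],
    [[0, -0.19, 0.09], [0, 0, 0]],
    [[0, -0.275, 0.14], [0, 0, 0]],
    [[0, -0.355, 0.2], [0, 0, 0]],
    [[0, -0.43, 0.265], [0, 0, 0]],
  ],
)

```text
t: 16.18
ee_pos: [545.8, -49.4, 206.8]
orientation: [2.003, 2.42, 0.0]
ft_force: [1.5, -0.2, 0.2]
width: 0.8
```

Run:
```python
from h import *
plan((-36.9,0,196.2),(-45.9,0,184.1),(-53.7,0,171),(-60.2,0,157.1),(-65.3,0,142.5))
ctrl.get_image("side")
for d in ctrl.pinpoint("side","press_tab")[:2]: print(d['p'],w2r(d["location"]))
```

```text
t 16.18 tcp reader [-2.660e+01 -2.000e-01  2.068e+02] F [ 1.5 -0.2  0.2] w 0.8
(-36.9, 0, 196.2) [ 0.001 -0.068  0.07 ] turn [ 0.    -0.     0.001]
(-45.9, 0, 184.1) [ 0.002 -0.129  0.151] turn [ 0.    -0.     0.001]
(-53.7, 0, 171) [ 0.002 -0.181  0.238] turn [ 0.    -0.     0.001]
(-60.2, 0, 157.1) [ 0.002 -0.224  0.331] turn [ 0.    -0.     0.001]
(-65.3, 0, 142.5) [ 0.002 -0.258  0.428] turn [ 0.    -0.     0.001]
0.61 [-35.88690171   3.44231769 206.4       ]
```

Request:
move_arm(
  motion=[
    [[0, -0.068, 0.07], [0, 0, 0]],
    [[0, -0.13, 0.15], [0, 0, 0]],
    [[0, -0.18, 0.24], [0, 0, 0]],
    [[0, -0.225, 0.33], [0, 0, 0]],
    [[0, -0.26, 0.43], [0, 0, 0]],
  ],
)

```text
t: 16.9
ee_pos: [507.7, -56.7, 141.9]
orientation: [-2.003, -2.42, 0.0]
ft_force: [1.3, -0.1, 1.8]
width: 0.4
```

Run:
```python
from h import *
plan((-69,0,127.5),(-72,0,112),(-73,0,105))
ctrl.get_image("side")
for d in ctrl.pinpoint("side","press_tab")[:2]: print(d['p'],w2r(d["location"]))
```

```text
t 16.9 tcp reader [-65.4  -0.3 141.9] F [ 1.3 -0.1  1.8] w 0.4
(-69, 0, 127.5) [ 0.002 -0.024  0.096] turn [-0.    -0.     0.001]
(-72, 0, 112) [ 0.002 -0.044  0.199] turn [-0.    -0.     0.001]
(-73, 0, 105) [ 0.002 -0.051  0.246] turn [-0.    -0.     0.001]
0.79 [-69.29355775  -1.53918132 142.1       ]
0.38 [ 76.69743654   0.88560474 106.2       ]
```

Request:
move_arm(
  motion=[
    [[0, -0.024, 0.1], [0, 0, 0]],
    [[0, -0.045, 0.18], [0, 0, 0]],
    [[0, -0.05, 0.22], [0, 0, 0]],
    [[0, -0.05, 0.25], [0, 0, 0]],
    [[0, -0.05, 0.25], [0, 0, 0]],
  ],
)

```text
t: 17.62
ee_pos: [500.5, -57.9, 106.3]
orientation: [-2.002, -2.42, 0.001]
ft_force: [-5.0, 0.6, 14.6]
width: 0.4
```

Request:
move_arm(
  motion=[
    [[0, 0, -0.05], [0, 0, 0]],
    [[0, 0, -0.15], [0, 0, 0]],
    [[0, 0, -0.3], [0, 0, 0]],
    [[0, -0.2, -0.5], [0, 0, 0]],
    [[0, -0.4, -0.7], [0, 0, 0]],
  ],
)

```text
t: 18.25
ee_pos: [441.1, -69.2, 211.7]
orientation: [2.002, 2.421, -0.0]
ft_force: [0.7, -1.4, 0.4]
width: 0.7
```

Request:
move_arm(
  motion=[
    [[0, -0.2, -0.2], [0, 0, 0]],
    [[0, -0.4, -0.4], [0, 0, 0]],
    [[0, -0.6, -0.5], [0, 0, 0]],
    [[0, -0.6, -0.5], [0, 0, 0]],
    [[0, -0.6, -0.5], [0, 0, 0]],
  ],
)

```text
t: 18.88
ee_pos: [354.0, -86.0, 285.6]
orientation: [2.003, 2.419, 0.001]
ft_force: [0.3, -1.0, 0.1]
width: 0.2
```

Run:
```python
from h import *
import cv2
plan()
p=ctrl.get_image("side")["pixels"]
cv2.imwrite("pics/s9.png",cv2.resize(p[110:250,270:410,::-1],None,fx=4,fy=4,interpolation=cv2.INTER_CUBIC))
p=ctrl.get_image("top")["pixels"]
cv2.imwrite("pics/t9.png",cv2.resize(p[100:240,230:400,::-1],None,fx=4,fy=4,interpolation=cv2.INTER_CUBIC))
for c in ("side","top"):
  for n in ["press_tab","control_vial","spare_cartridge"]:
    for d in ctrl.pinpoint(c,n)[:1]: print(c,n,round(d['p'],2),d["location"],w2r(d["location"]).round(1))
```

```text
t 18.88 tcp reader [-221.9   -0.6  285.6] F [ 0.3 -1.   0.1] w 0.2
side press_tab 0.56 [499.0, -55.7, 113.2] [-73.8   2.3 113.2]
side control_vial 0.66 [550.7, 157.0, 2.1] [ 16.5 201.7   2.1]
side spare_cartridge 0.5 [526.4, -146.2, 99.6] [-63.7 -91.8  99.6]
top press_tab 0.97 [494.9, -57.7, 112.9] [-78.2   1.1 112.9]
top control_vial 0.45 [598.0, 57.6, 96.7] [44.6 95.2 96.7]
top spare_cartridge 0.73 [528.4, -143.2, 97.5] [-61.1 -89.2  97.5]
```

View pics/s9.png

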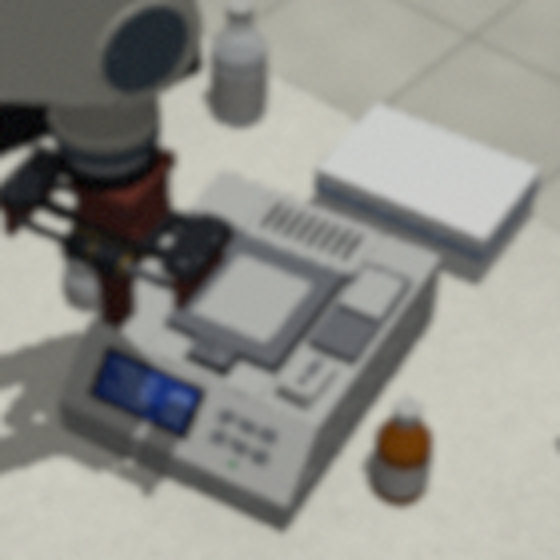

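View pics/t9.png

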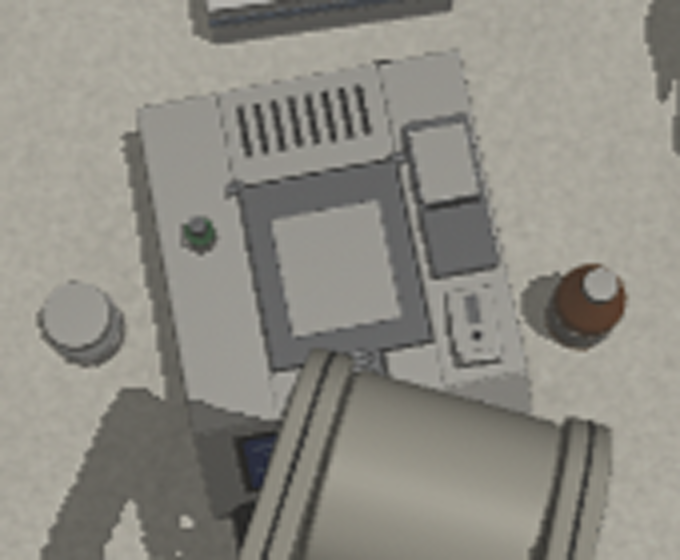

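```bash
python3 -c "
from workcell import ctrl
print(ctrl.close_job())"
```

```text
the job is handed in; nothing more can be done
None
```

The job is handed in, after about 19 s of the 58 s allowed.

**What I did:**
- I pressed the tab to its hard stop (about 9 N) and the cover sprang open.
- The left cartridge (reader +y) stood about 17 mm short. I pushed it home with the closed fingertips until it met the stop at about 10 N.
- I went behind the open cover, swung it down and pressed it to its stop (about 15 N). Then I lifted the fingers off.

**Last checks:**
- **Cartridges:** before I closed the cover, the wrist picture showed both cartridges level with each other. The left one was measured at x 28.5 mm, against 27 mm for fully home.
- **Cover:** about a second after release it lay flat and stayed down, with the tab at 113 mm high against a nominal 112 mm.
- **Other things:** the vial, spare cartridge, jar and bottle were where they started. I did not check the tube rack, mouse and glove box again, but the arm did not go near them after its first pass.

**Checks that disagreed:**
- One side-camera reading for the vial landed on the jar instead. The top picture shows the vial in its place.
- During the final push on the cartridge the wrist also read about 9 N upward. I put this down to friction at the fingertip. The later picture showed the cartridge lying flat.

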